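# Index the phone carriage and press its camera bezel with the locking pliers

## Robot

A 6-joint arm with a two-finger parallel gripper is mounted at the origin on the work surface. World frame = base frame: x ahead of the robot, y to its left, z up, the work surface at z = 0. Lengths are in mm, angles in rad, forces in N, time in s.
With the tool pointing down it reaches from about 250 to 775 mm from the base axis. Payload 4 kg.
Tool frame: the origin (TCP) lies midway between the tips of the shut fingers; the grasp point (between the pads) lies 19 mm behind it; z points along the fingers, y is the line along which they close (so a half turn about z gives the same grasp; the last joint's range is limited). The gripper opens to 85 mm and grips with 20 to 120 N. Pads are 22 mm wide; open, the fingers measure 114 mm over their backs; the gripper's body (76 mm by 85 mm) begins 54 mm behind the grasp point. The pads swing forward as they close: fully open they stand 13 mm farther back than shut.
Start: joints at [-1.346, 0.087, 1.371, -0, 1.684, -0.103], TCP at [177.076, -520.732, 231.341] pointing down, gripper open.
Joint ranges: [-3.1, 3.1], [-0.76, 2.03], [0.27, 2.55], [-1.08, 4.22], [0.17, 2.65], [-2.57, 2.57]. Speed limits (rad/s): [2.79, 2.79, 3.14, 3.14, 3.14, 3.14].

## Interface

Orientations are given as a unit quaternion [w, x, y, z].
In Python, from station import readout, optics, env gives the robot as it stands. The module is installed in compiled form; this text tells all that it offers.
- The arm moves only by the shell command python3 -m jog 'ROWS'. ROWS is JSON, one flat list of numbers, 5 for each row, row after row: the shift along the tool's x, y, z in mm, then the turn about the tool's z in rad, then the closure, from -1 (fully open) to 1 (shut), so that 0 is half open. A call has 1 to 8 rows; each row is the pose to reach, as a shift and turn from the pose commanded when the call began, along the tool's axes at that moment; what a row does not reach only later rows make up. A row lasts 1/8 s, in which the tool goes at most 62.5 mm and 10.7 degrees, less where a joint would pass 70% of its speed; a pose out of reach is approached as far as the arm can. A call with a gripper value outside its range is refused whole. The fingers move at their own pace and stop on an object; the grip force is fixed at half the most. Time passes only in rows, so rows that repeat a pose let the fingers close. It gives the time, the measured TCP pose, the force, the opening and the grip force at its end, in the units of the state.
- readout.get_obs(): the state, without advancing time (a new reading comes with each control period).
- optics.snapshot(name): name is "scene" or "top"; returns the picture (480x640x3 uint8, blue, green, red); there is no depth.
- optics.camera_info(name): a dict with "fx", "fy", "cx", "cy" (pixels), "pose" (4x4, takes a point from camera to world coordinates). Camera axes: x right, y up, looking along -z (the intrinsics and any distortion apply to the point x, -y, -z); pixel columns grow to the right and rows downward; lengths in mm; the calibration is good to about 2 mm. A picture is of the moment at which its call begins. camera_info takes no time and is no camera call.
- env.close_job(): hands the job in; it is judged then, once.
The state is a dict: "clock": time; "qpos": joint angles; "qd": joint speeds; "effort": joint torques, N m; "eef_pos": TCP position; "tool_rot": TCP orientation; "wrist_force": force on the tool from outside, world axes, zero at the start; "wrist_torque": the same for the moment, N m; "finger_gap": finger opening in mm; "grasp_force": force on a finger pad.
Only numpy, scipy, OpenCV 4.12 (cv2) and the standard library are available. Lean on these libraries where they do the work, as an engineer would, in place of code of your own. Each camera call takes 0.05 s, during which the arm holds its last target. There are 200 camera calls.

## Task

The phone standing in the red fixture needs its camera bezel pressed in: pull up the index knob, slide the carriage one notch towards the pliers and let the knob drop back in. Then squeeze the plier handles together until they snap locked, take your hand off for two seconds, and pull the release lever so that the pliers spring open again and the lever is free. Do not shift the other things lying about.

Things in the scene. Friction and masses are not known exactly. Their poses are not given: they have to be found in the camera images.
- fixture: Red base plate, 135 x 350 x 8 mm, fixed to the bench. Origin under the pliers' pivot, at the plate's underside. z up. The pliers lie level 78 mm above the underside, jaws pointing to the fixture's +y, handles to its -y; the phone carriage runs along y on two steel rods on the +y side. Its own -x side is roughly towards the robot. All offsets below are along these axes.
- carriage (a joint): Slide of the aluminium carriage, m. It carries a phone standing on its long edge (150 along y, 9 thick along x, top edge 98 mm above the plate's underside). 0 = start notch; grows towards the pliers (fixture -y). Notches at -0.025, 0 and +0.025; ends of travel -0.034 and +0.034. Needs about 2 N to slide when the pin is out.
- index_knob (a joint): Lift of the spring plunger on the carriage, m: 0 = pin fully in its notch, 0.014 = highest; above about 0.010 the pin is clear of the notched bar. Spring 4.5 N at rest, 6.6 N fully up. Its round tip finds the notch if let go within 2 to 3 mm of it; let go elsewhere it rides on top of the bar.
- knob_grip (a point): Middle of the black knob's head (upright cylinder 24 mm in diameter, 20 mm tall, head from 62 to 82 mm above the plate's underside while seated). It stands beside the phone, 46 mm from the phone's face on the fixture's -x side, and travels with the carriage.
- bezel (a joint): How far the camera bezel is pressed in, m: about 0 = standing 5 mm proud, 0.004 = stop. The locked jaws leave it at 0.0035 to 0.004.
- bezel_face (a point): Centre of the outer face of the camera bezel, a dark disc 18 mm in diameter on the phone's back (fixture +x side), near the phone's end next to the pliers. The jaws' rubber pads are at fixture y = +45 mm; the bezel gets there at carriage 0.025.
- plier_handle (a joint): Hinge of the moving plier handle about a vertical axis at fixture x = +10, y = 0 mm, rad: 0 = open, 0.27 = shut and locked; over centre at about 0.20, before which it springs open again by itself. Needs up to about 16 N at handle_grip to shut; beyond the centre it snaps shut by itself.
- handle_grip (a point): Middle of the moving handle where it is squeezed, 88 mm from its hinge: steel channel 12 mm wide, 16 mm tall (70 to 86 mm above the plate's underside), reaching 112 mm from the hinge. Fixture +x side of the pliers. Over both handles it measures about 63 mm here when open, 40 mm locked.
- fixed_grip (a point): Middle of the fixed handle opposite handle_grip: steel bar along the fixture's y, 12 mm wide (x), 16 mm tall, ending 24 mm beyond this point on the -y side. It does not move.
- release_lever (a joint): Hinge of the release lever on the moving handle, rad: 0 = at rest (a light spring returns it), 0.4 = fully pulled. Its tail is pulled sideways away from the fixed handle, to the fixture's +x. With the pliers locked it moves freely by 0.12, then prises the handle open with about 5 N at lever_grip; 20 to 35 mm of travel of the tail pops the pliers open, and the whole handle then springs 0.27 rad outwards.
- lever_grip (a point): Middle of the release lever's grip: an upright black sleeve that turns freely on the lever, 12 mm in diameter, from 83 to 110 mm above the plate's underside; this point is at 96 mm. It stands behind the ends of both handles, 148 mm from the handle's hinge, on a flat bar whose top is at 81 mm. Pinch it above the bar and pull, or push it from its -x side.
- spare_phone: Loose black phone lying flat, 150 x 72 x 9 mm. Bystander. Origin at the centre of its underside.
- screwdriver: Loose screwdriver with a black handle, 160 mm long, lying on the robot's side of the fixture. Bystander. Origin at the centre of its underside.
- tweezers: Loose steel tweezers, about 120 mm. Bystander. Origin at the centre of its underside.
- flux_jar: Loose small jar, 48 mm in diameter, 45 mm tall. Bystander. Origin at the centre of its underside.
- parts_tray: Loose grey tray with compartments, 90 x 120 x 22 mm. Bystander. Origin at the centre of its underside.
- solder_reel: Loose white reel, 54 mm in diameter, 33 mm tall. Bystander. Origin at the centre of its underside.
- dust_brush: Loose brush with a wooden handle, 160 mm long. Bystander. Origin at the centre of its underside.

How it is judged:
By the outcome, as a careful person would: the job done as asked, in the order asked, and still so for the second after the job is handed in, with the robot touching nothing.
It also fails if it takes over 61 s, if anything falls off the work surface, if the arm or the gripper's body presses on something with over 40 N, if the wrist force passes 120 N, or if a joint passes its speed limit or range.

## Working session

There is one attempt and no reset: what is moved stays moved. The work goes in short steps, Python scripts to look and compute and a shell command to move; the robot and the scene stay as the last step left them, time stands still between calls to the robot, and variables do not carry over. Pictures are saved under pics/ and viewed, at most 10 in all, crops included, and the job is handed in when it is done.

```bash
mkdir -p pics; python3 - <<'E'
from station import readout, optics, env
import cv2, numpy as np
for n in("scene","top"):
    cv2.imwrite(f"pics/{n}0.png",optics.snapshot(n)); i=optics.camera_info(n); print(n,{k:(np.round(v,3).tolist()) for k,v in i.items()})
o=readout.get_obs();print({k:np.round(v,3).tolist() for k,v in o.items()})
E
```

```text
scene {'fx': 463.669, 'fy': 463.669, 'cx': 314.397, 'cy': 237.448, 'pose': [[-0.778, -0.413, 0.473, 1099.059], [0.628, -0.513, 0.586, 609.834], [0.001, 0.752, 0.659, 787.267], [0.0, 0.0, 0.0, 1.0]]}
top {'fx': 480.262, 'fy': 480.262, 'cx': 323.388, 'cy': 238.457, 'pose': [[0.007, 0.998, -0.055, 512.244], [-1.0, 0.007, -0.0, -0.607], [0.0, 0.055, 0.998, 1162.596], [0.0, 0.0, 0.0, 1.0]]}
{'clock': 0.1, 'qpos': [-1.346, 0.088, 1.372, 0.0, 1.684, -0.103], 'qd': [-0.001, -0.001, -0.004, 0.0, -0.0, -0.001], 'effort': [0.002, -35.301, -31.422, -0.0, 0.008, 0.0], 'eef_pos': [176.973, -520.277, 230.239], 'tool_rot': [-0.001, 0.987, 0.163, -0.0], 'wrist_force': [-0.189, -0.567, 0.496], 'wrist_torque': [0.025, -0.011, -0.021], 'grasp_force': 0.0, 'finger_gap': 85.413}
```

View pics/scene0.png

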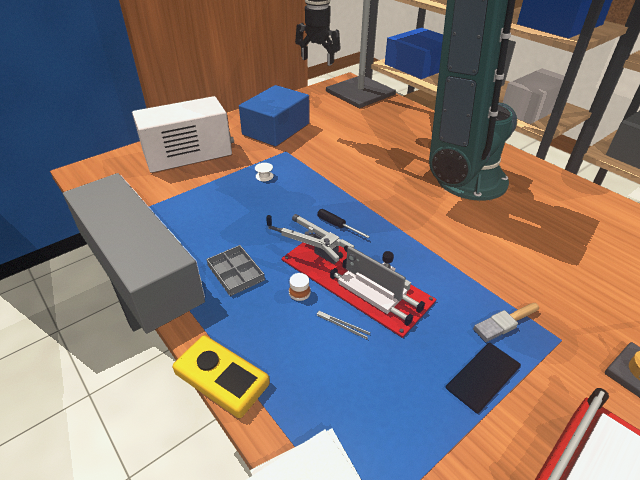

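View pics/top0.png

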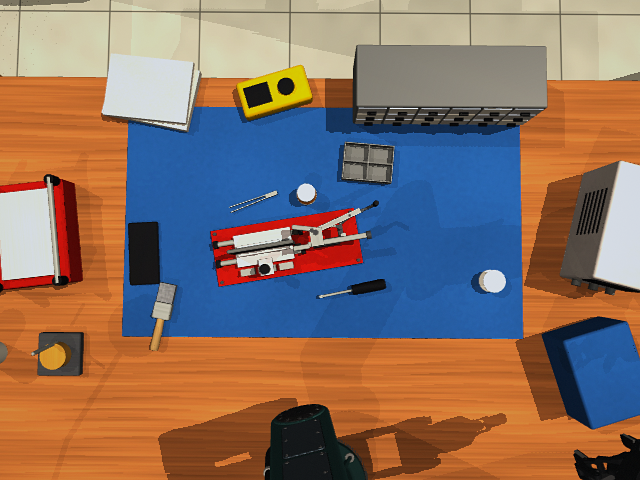

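```bash
cat > h.py <<'E'
from station import readout, optics, env
import cv2, numpy as np
def ray(n,uv,z):
    i=optics.camera_info(n);P=np.array(i["pose"])
    d=P[:3,:3]@np.array([(uv[0]-i["cx"])/i["fx"],-(uv[1]-i["cy"])/i["fy"],-1.]);o=P[:3,3]
    return (o+d*(z-o[2])/d[2])
def proj(n,p):
    i=optics.camera_info(n);P=np.array(i["pose"]);c=P[:3,:3].T@(np.array(p)-P[:3,3])
    return i["cx"]+i["fx"]*c[0]/-c[2], i["cy"]-i["fy"]*c[1]/-c[2]
E
python3 - <<'E'
from h import *
im=cv2.imread("pics/top0.png");s=cv2.imread("pics/scene0.png")
cv2.imwrite("pics/topc.png",cv2.resize(im[190:300,200:390],None,fx=4.2,fy=4.2,interpolation=cv2.INTER_CUBIC))
cv2.imwrite("pics/scc.png",cv2.resize(s[190:345,255:445],None,fx=3.8,fy=3.8,interpolation=cv2.INTER_CUBIC))
b,g,r=[im[...,k].astype(int) for k in range(3)]
m=((r>120)&(g<50)&(b<60)).astype(np.uint8);m[:,:205]=0;m[:,375:]=0;m[:195]=0;m[300:]=0
p=np.argwhere(m)[:,::-1].astype(np.float32)
w=np.array([ray("top",q,8)[:2] for q in p]).astype(np.float32)
R=cv2.minAreaRect(w);print(R,cv2.boxPoints(R))
E
```

```text
Traceback (most recent call last):
  File "h.py", line 4, in ray
    i=optics.camera_info(n);P=np.array(i["pose"])
ValueError: time passes only in moves, steps and waits
```

View pics/topc.png

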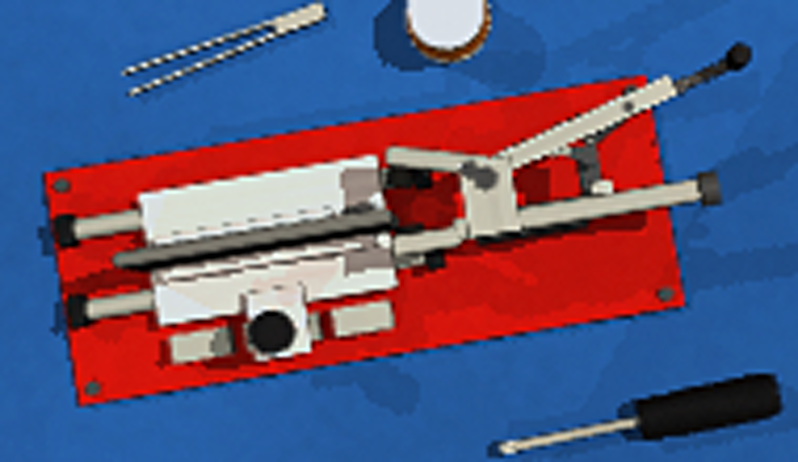

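View pics/scc.png

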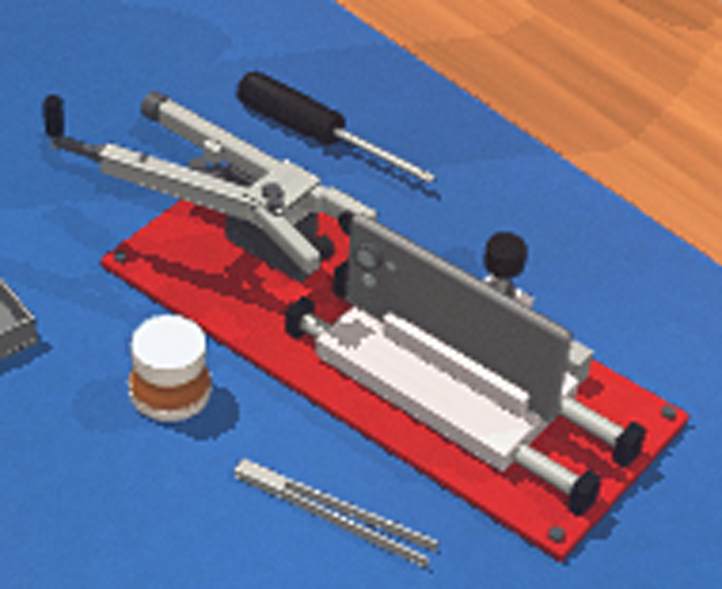

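The top crop shows the knob at (270,333), lever sleeve at (738,55), hinge bolt at (485,175), fixed handle end cap at (710,188). Plate corners are near (45,172), (645,78), (683,303), (80,403), all in crop pixels.

```bash
cat > h.py <<'E'
from station import readout, optics, env
import cv2, numpy as np
I={n:optics.camera_info(n) for n in("scene","top")}
def ray(n,uv,z):
    i=I[n];P=np.array(i["pose"])
    d=P[:3,:3]@np.array([(uv[0]-i["cx"])/i["fx"],-(uv[1]-i["cy"])/i["fy"],-1.]);o=P[:3,3]
    return (o+d*(z-o[2])/d[2])
def proj(n,p):
    i=I[n];P=np.array(i["pose"]);c=P[:3,:3].T@(np.array(p)-P[:3,3])
    return np.array([i["cx"]+i["fx"]*c[0]/-c[2], i["cy"]-i["fy"]*c[1]/-c[2]])
def tri(u1,u2):  # scene, top -> point, gap
    o=[];d=[]
    for n,u in(("scene",u1),("top",u2)):
        a=ray(n,u,0);c=np.array(I[n]["pose"])[:3,3];v=(a-c)/np.linalg.norm(a-c);o.append(c);d.append(v)
    A=sum(np.eye(3)-np.outer(v,v) for v in d);b=sum((np.eye(3)-np.outer(v,v))@c for v,c in zip(d,o))
    p=np.linalg.solve(A,b);return p,[round(float(np.linalg.norm((np.eye(3)-np.outer(v,v))@(p-c))),1) for v,c in zip(d,o)]
E
python3 - <<'E'
from h import *
im=cv2.imread("pics/top0.png")
b,g,r=[im[...,k].astype(int) for k in range(3)]
m=((r>110)&(g<60)&(b<70)).astype(np.uint8);m[:,:205]=0;m[:,375:]=0;m[:195]=0;m[300:]=0
p=np.argwhere(m)[:,::-1]
w=np.array([ray("top",q,8)[:2] for q in p]).astype(np.float32)
R=cv2.minAreaRect(w);print(R,cv2.boxPoints(R).round(1).tolist())
T=lambda u,v:(200+(u-1.6)/4.2,190+(v-1.6)/4.2)
S=lambda u,v:(255+(u-1.4)/3.8,190+(v-1.4)/3.8)
for n,u,z in(("knobtop",(270,333),82),("lever top",(738,55),110),("bolt",(485,175),92),("fixed end",(710,188),78),("screwdriver",(778,390),15)):
    print(n,ray("top",T(*u),z).round(1))
print("corners",[ray("top",T(*u),8)[:2].round(1).tolist() for u in((45,172),(645,78),(683,303),(80,403))])
print(tri(S(506,250),T(271,334)),tri(S(53,115),T(737,58)),tri(S(273,193),T(485,175)))
E
```

```text
((577.7429809570312, 92.83624267578125), (179.07357788085938, 349.64776611328125), 9.819121360778809) [[459.70001220703125, 249.8000030517578], [519.2999877929688, -94.69999694824219], [695.7999877929688, -64.19999694824219], [636.2000122070312, 280.3999938964844]]
knobtop [502.5 132.9  82. ]
lever top [ 649.9 -114.2  110. ]
bolt [587.2  18.4  92. ]
fixed end [ 582.  -102.6   78. ]
screwdriver [ 471.5 -147.3   15. ]
corners [[593.2, 272.3], [649.6, -71.8], [520.5, -93.9], [461.3, 249.8]]
(array([502.70383405, 131.64287536,  80.98014702]), [1.1, 1.1]) (array([ 650.42941012, -115.43707648,  101.10177702]), [1.2, 1.2]) (array([586.94443475,  18.44285246,  94.08731786]), [0.1, 0.1])
```

```bash
cat >> h.py <<'E'
YAW=0.168; O=np.array([577.3,16.7]); X=np.array([np.cos(YAW),np.sin(YAW)]); Y=np.array([-X[1],X[0]])
def w(fx,fy): return O+fx*X+fy*Y
def f(p): d=np.array(p)[:2]-O; return np.array([d@X,d@Y])
def plan(fx,fy,z,ang):  # ang: tool-x heading in fixture frame
    from scipy.spatial.transform import Rotation as Ro
    o=readout.get_obs();q=o["tool_rot"];R=Ro.from_quat([q[1],q[2],q[3],q[0]]).as_matrix()
    d=R.T@(np.r_[w(fx,fy),z]-o["eef_pos"]);h=np.arctan2(R[1,0],R[0,0])
    t=-(ang+YAW-h);t=(t+np.pi/2)%np.pi-np.pi/2
    print("shift",d.round(1),"turn",round(t,3),"q6",round(o["qpos"][5],2),"now f",f(o["eef_pos"]).round(1),np.round(o["eef_pos"][2],1),"gap",round(o["finger_gap"],1),"F",np.round(o["wrist_force"],1),"t",round(o["clock"],2))
E
python3 -c "
from h import *
print(f([502.7,132.3]));plan(-54.4,126.3,140,0)"
```

```text
[-54.22014516 126.44641497]
shift [ 518.3 -512.7   91.4] turn 0.16 q6 -0.1 now f [-484.5 -462.5] 230.2 gap 85.4 F [-0.2 -0.6  0.5] t 0.1
```

```bash
python3 -m jog '[518,-512,60,0.16,-0.2,518,-512,60,0.16,-0.2,518,-512,60,0.16,-0.2,518,-512,60,0.16,-0.2,518,-512,60,0.16,-0.2,518,-512,60,0.16,-0.2,518,-512,60,0.16,-0.2,518,-512,60,0.16,-0.2]'; python3 -c "
from h import *
plan(-54.4,126.4,120,0)"
```

```text
clock: 1.1
eef_pos: [400.1, -73.0, 189.9]
tool_rot: [0.0, 0.996, 0.084, 0.0]
wrist_force: [1.0, -0.3, -0.1]
finger_gap: 51.6
grasp_force: 0.0
shift [ 135.2 -185.3   69.8] turn -0.0 q6 1.08 now f [-189.7  -58.8] 189.9 gap 51.6 F [ 1.  -0.3 -0.1] t 1.1
```

```bash
python3 -m jog '[135,-185,60,0,-0.2,135,-185,60,0,-0.2,135,-185,60,0,-0.2,135,-185,60,0,-0.2,135,-185,60,0,-0.2,135,-185,60,0,-0.2]'; python3 - <<'E'
from h import *
plan(-54.4,126.4,55,0)
s=optics.snapshot("scene");cv2.imwrite("pics/s1.png",cv2.resize(s[150:345,255:445],None,fx=3,fy=3,interpolation=cv2.INTER_CUBIC))
E
```

```text
clock: 1.85
eef_pos: [501.6, 129.6, 129.8]
tool_rot: [0.0, 0.996, 0.084, -0.001]
wrist_force: [0.6, 0.6, -0.1]
finger_gap: 51.1
grasp_force: 0.0
shift [ 1.5 -2.5 74.8] turn 0.0 q6 1.55 now f [-55.8 124. ] 129.8 gap 51.1 F [ 0.6  0.6 -0.1] t 1.85
```

View pics/s1.png

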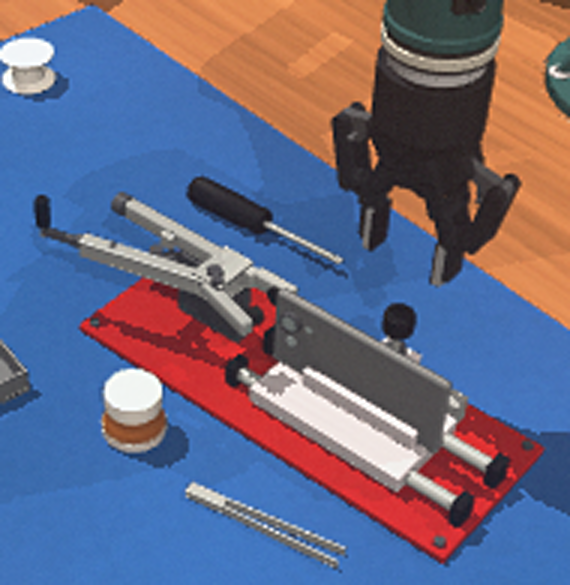

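The gripper hangs above the knob (at 400,322 in the crop), fingers on either side of it along the rods. I'll go down, close and look at the force.

```bash
python3 -m jog '[1,-2,25,0,-0.2,1,-2,50,0,-0.2,1,-2,75,0,-0.2,1,-2,75,0,-0.2]'; python3 -c "
from h import *
plan(-54.4,126.4,55,0)"; python3 -m jog '[0,0,0,0,0.2,0,0,0,0,0.7,0,0,0,0,0.7,0,0,0,0,0.7,0,0,0,0,0.7]'; python3 -c "
from h import *
plan(-54.4,126.4,55,0)"
```

```text
clock: 2.4
eef_pos: [500.9, 130.5, 53.8]
tool_rot: [0.0, 0.997, 0.083, -0.002]
wrist_force: [0.5, -0.1, 0.0]
finger_gap: 51.0
grasp_force: 0.0
shift [ 1.9 -1.5 -1.2] turn -0.002 q6 1.55 now f [-56.3 124.9] 53.8 gap 51.0 F [ 0.5 -0.1  0. ] t 2.4
clock: 3.02
eef_pos: [503.8, 132.0, 57.3]
tool_rot: [0.0, 0.996, 0.084, 0.002]
wrist_force: [-1.6, -2.0, 6.2]
finger_gap: 21.9
grasp_force: 58.9
shift [-1.2 -0.4  2.3] turn -0.0 q6 1.55 now f [-53.2 126. ] 57.3 gap 21.9 F [-1.6 -2.   6.2] t 3.02
```

```bash
python3 -m jog '[0,0,-4,0,0.7,0,0,-8,0,0.7,0,0,-12,0,0.7,0,0,-12,0,0.7,0,0,-12,0,0.7]'; python3 - <<'E'
from h import *
plan(-54.4,101.4,55,0)
s=optics.snapshot("scene");cv2.imwrite("pics/s2.png",cv2.resize(s[230:345,300:445],None,fx=5,fy=5,interpolation=cv2.INTER_CUBIC))
E
```

```text
clock: 3.65
eef_pos: [503.7, 132.1, 66.7]
tool_rot: [0.0, 0.996, 0.084, 0.001]
wrist_force: [6.0, 0.9, -6.6]
finger_gap: 21.7
grasp_force: 58.9
shift [-1.1 24.7 11.7] turn -0.0 q6 1.55 now f [-53.3 126.1] 66.7 gap 21.7 F [ 6.   0.9 -6.6] t 3.65
```

View pics/s2.png

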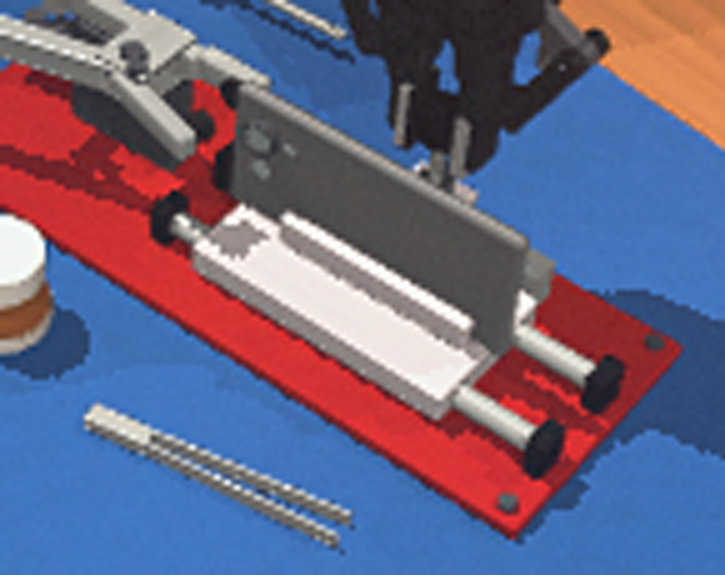

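```bash
python3 -m jog '[0,0,-2,0,0.7,0,0,-2,0,0.7,0,0,-2,0,0.7]'; python3 -c "
from h import *
plan(-54.4,101.4,55,0)"
```

```text
clock: 4.08
eef_pos: [503.7, 132.1, 68.6]
tool_rot: [0.0, 0.996, 0.084, 0.001]
wrist_force: [7.6, -0.5, -7.4]
finger_gap: 21.5
grasp_force: 58.9
shift [-1.1 24.7 13.6] turn -0.0 q6 1.55 now f [-53.3 126.1] 68.6 gap 21.5 F [ 7.6 -0.5 -7.4] t 4.08
```

```bash
python3 -m jog '[0,6,0,0,0.7,0,12,0,0,0.7,0,18,0,0,0.7,0,24,0,0,0.7,0,25,0,0,0.7,0,25,0,0,0.7]'; python3 -c "
from h import *
plan(-54.4,101.4,55,0)"
```

```text
clock: 4.82
eef_pos: [507.8, 108.1, 68.6]
tool_rot: [-0.001, 0.996, 0.084, 0.001]
wrist_force: [7.0, 1.7, -6.8]
finger_gap: 21.6
grasp_force: 59.1
shift [-1.2  0.3 13.6] turn -0.0 q6 1.5 now f [-53.3 101.7] 68.6 gap 21.6 F [ 7.   1.7 -6.8] t 4.83
```

```bash
python3 -m jog '[0,0.5,4,0,0.7,0,0.5,8,0,0.7,0,0.5,12,0,0.7,0,0.5,12,0,0.7,0,0.5,12,0,0.7]'; python3 -c "
from h import *
plan(-54.4,101.4,55,0)"; python3 -m jog '[0,0,0,0,0.3,0,0,0,0,-0.1,0,0,0,0,-0.2,0,0,0,0,-0.2]'; python3 - <<'E'
from h import *
plan(-54.4,101.4,130,0)
E
```

```text
clock: 5.45
eef_pos: [507.8, 107.7, 57.4]
tool_rot: [-0.001, 0.996, 0.084, 0.001]
wrist_force: [5.0, 1.7, -3.6]
finger_gap: 21.6
grasp_force: 59.3
shift [-1.1 -0.1  2.4] turn -0.0 q6 1.5 now f [-53.3 101.3] 57.4 gap 21.6 F [ 5.   1.7 -3.6] t 5.45
clock: 5.95
eef_pos: [506.8, 106.9, 57.3]
tool_rot: [0.0, 0.996, 0.084, -0.0]
wrist_force: [-0.9, 0.3, -0.2]
finger_gap: 51.3
grasp_force: 0.0
shift [  0.   -0.7 -72.7] turn -0.0 q6 1.5 now f [-54.5 100.7] 57.3 gap 51.3 F [-0.9  0.3 -0.2] t 5.95
```

```bash
python3 -m jog '[0,0,-40,0,-0.5,0,0,-80,0,-0.9,0,60,-80,-0.18,-1,0,120,-80,-0.36,-1,0,180,-80,-0.54,-1,0,180,-80,-0.72,-1,0,180,-80,-0.9,-1,0,180,-80,-1.08,-1]'; python3 - <<'E'
from h import *
plan(10,-88,140,np.pi/2)
im=cv2.imread("pics/top0.png")
for fy in(-80,-88,-96):
    xs=np.arange(-30,60,2.);uv=np.array([proj("top",np.r_[w(x,fy),86]) for x in xs],np.float32)
    v=cv2.remap(im,uv[:,0].reshape(1,-1),uv[:,1].reshape(1,-1),cv2.INTER_LINEAR)[0]
    print(fy,[(int(x),int(c[1])) for x,c in zip(xs,v)])
t=optics.snapshot("top");s=optics.snapshot("scene");cv2.imwrite("pics/t3.png",t)
a=cv2.resize(s[220:345,290:445],None,fx=3,fy=3,interpolation=cv2.INTER_CUBIC);b=cv2.resize(t[190:300,205:320],None,fx=3,fy=3,interpolation=cv2.INTER_CUBIC)
h=min(len(a),len(b));cv2.imwrite("pics/c3.png",np.hstack([a[:h],b[:h]]))
E
```

```text
clock: 6.95
eef_pos: [536.8, -71.0, 137.1]
tool_rot: [-0.0, 0.813, 0.583, -0.0]
wrist_force: [-0.5, 0.2, -0.4]
finger_gap: 85.3
grasp_force: 0.0
shift [23.4 60.8 -2.9] turn -0.494 q6 0.09 now f [-54.6 -79.7] 137.1 gap 85.3 F [-0.5  0.2 -0.4] t 6.95
-80 [(-30, 15), (-28, 11), (-26, 9), (-24, 7), (-22, 34), (-20, 158), (-18, 197), (-16, 192), (-14, 191), (-12, 187), (-10, 109), (-8, 23), (-6, 17), (-4, 18), (-2, 20), (0, 19), (2, 18), (4, 18), (6, 19), (8, 20), (10, 20), (12, 20), (14, 19), (16, 21), (18, 20), (20, 20), (22, 19), (24, 17), (26, 14), (28, 36), (30, 211), (32, 144), (34, 104), (36, 123), (38, 176), (40, 158), (42, 35), (44, 14), (46, 19), (48, 16), (50, 41), (52, 76), (54, 91), (56, 91), (58, 91)]
-88 [(-30, 18), (-28, 18), (-26, 18), (-24, 15), (-22, 26), (-20, 123), (-18, 185), (-16, 190), (-14, 191), (-12, 184), (-10, 114), (-8, 25), (-6, 18), (-4, 20), (-2, 20), (0, 20), (2, 19), (4, 19), (6, 20), (8, 20), (10, 19), (12, 19), (14, 19), (16, 20), (18, 21), (20, 18), (22, 18), (24, 19), (26, 18), (28, 13), (30, 39), (32, 132), (34, 207), (36, 200), (38, 198), (40, 202), (42, 178), (44, 82), (46, 29), (48, 17), (50, 40), (52, 91), (54, 90), (56, 88), (58, 88)]
-96 [(-30, 82), (-28, 80), (-26, 78), (-24, 71), (-22, 84), (-20, 146), (-18, 196), (-16, 188), (-14, 190), (-12, 179), (-10, 103), (-8, 65), (-6, 81), (-4, 82), (-2, 82), (0, 80), (2, 82), (4, 79), (6, 81), (8, 84), (10, 82), (12, 82), (14, 88), (16, 82), (18, 77), (20, 81), (22, 84), (24, 82), (26, 80), (28, 77), (30, 69), (32, 60), (34, 188), (36, 205), (38, 201), (40, 200), (42, 202), (44, 186), (46, 105), (48, 92), (50, 91), (52, 89), (54, 91), (56, 95), (58, 96)]
```

View pics/c3.png

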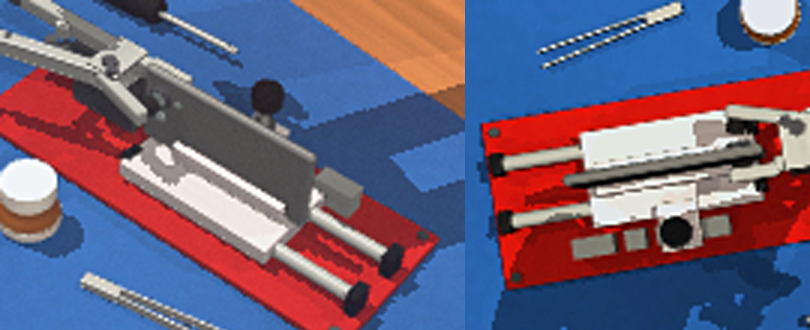

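```bash
python3 -m jog '[23,61,-3,-0.18,-1,23,61,-3,-0.36,-1,23,61,-3,-0.49,-1,23,61,-3,-0.49,-1,23,61,-3,-0.49,-1]'; python3 - <<'E'
from h import *
print(tri((290+268/3,220+97/3),(205+211/3,190+232/3)))
plan(11.5,-86,56,np.pi/2)
E
```

```text
clock: 7.68
eef_pos: [602.1, -68.6, 140.4]
tool_rot: [0.0, 0.65, 0.76, -0.0]
wrist_force: [0.2, 0.2, -0.4]
finger_gap: 85.6
grasp_force: 0.0
(array([506.14433461, 107.91849071,  75.12085586]), [0.0, 0.0])
shift [ 2.2  1.3 84.4] turn -0.013 q6 -0.36 now f [ 10.1 -88.2] 140.4 gap 85.6 F [ 0.2  0.2 -0.4] t 7.67
```

```bash
python3 -m jog '[2,1.5,30,-0.013,-1,2,1.5,60,-0.013,-1,2,1.5,84,-0.013,-1,2,1.5,84,-0.013,-1,2,1.5,84,-0.013,-1]'; python3 - <<'E'
from h import *
plan(11.5,-86,56,np.pi/2)
E
```

```text
clock: 8.3
eef_pos: [604.0, -66.6, 57.6]
tool_rot: [0.001, 0.644, 0.765, 0.0]
wrist_force: [0.5, -0.6, 0.2]
finger_gap: 85.8
grasp_force: 0.0
shift [ 0.6 -0.9  1.6] turn 0.003 q6 -0.37 now f [ 12.4 -86.6] 57.6 gap 85.8 F [ 0.5 -0.6  0.2] t 8.3
```

```bash
python3 -m jog '[0,-1,0,0,-0.55,0,-1,0,0,-0.55,0,-4,0,0,-0.41,0,-7,0,0,-0.27,0,-7,0,0,-0.27]'; python3 - <<'E'
from h import *
plan(5.5,-86,57,np.pi/2)
E
```

```text
clock: 8.93
eef_pos: [597.9, -68.3, 59.0]
tool_rot: [0.002, 0.644, 0.765, 0.001]
wrist_force: [0.5, -0.9, 6.3]
finger_gap: 54.2
grasp_force: 4.8
shift [ 1.3 -0.6  2. ] turn 0.003 q6 -0.38 now f [  6.1 -87.3] 59.0 gap 54.2 F [ 0.5 -0.9  6.3] t 8.93
```

```bash
python3 -m jog '[0,-2,0,0,-0.18,0,-3.5,0,0,-0.1,0,-5,0,0,-0.03,0,-6,0,0,0.03,0,-6.5,0,0,0.06,0,-6.5,0,0,0.06]'; python3 - <<'E'
from h import *
plan(5.5,-86,57,np.pi/2)
E
```

```text
clock: 9.68
eef_pos: [590.3, -68.4, 55.7]
tool_rot: [0.0, 0.644, 0.765, 0.0]
wrist_force: [3.6, 1.3, -2.4]
finger_gap: 40.0
grasp_force: 1.8
shift [ 0.   6.9 -1.3] turn 0.004 q6 -0.38 now f [ -1.4 -86. ] 55.7 gap 40.0 F [ 3.6  1.3 -2.4] t 9.68
```

```bash
python3 -m jog '[0,0,0,0,-0.4,0,0,0,0,-0.5,0,0,-40,0,-0.5,0,0,-80,0,-0.5,0,-60,-120,0,-0.5,0,-120,-120,0,-0.5,0,-150,-120,0,-0.5,0,-150,-120,0,-0.5]'; python3 - <<'E'
from h import *
t=optics.snapshot("top");s=optics.snapshot("scene");cv2.imwrite("pics/t4.png",t)
a=cv2.resize(s[190:315,255:400],None,fx=3,fy=3,interpolation=cv2.INTER_CUBIC);b=cv2.resize(t[190:300,260:380],None,fx=3,fy=3,interpolation=cv2.INTER_CUBIC)
h=min(len(a),len(b));cv2.imwrite("pics/c4.png",np.hstack([a[:h],b[:h]]))
plan(20,-148,140,np.pi/2)
E
```

```text
clock: 10.68
eef_pos: [440.3, -94.6, 176.8]
tool_rot: [0.0, 0.645, 0.765, -0.0]
wrist_force: [0.3, -0.2, -0.4]
finger_gap: 63.7
grasp_force: 0.0
shift [-61.5 171.3  36.9] turn 0.003 q6 -0.51 now f [-151.6  -87. ] 176.7 gap 64.1 F [ 0.4  0.4 -0.1] t 10.78
```

View pics/c4.png

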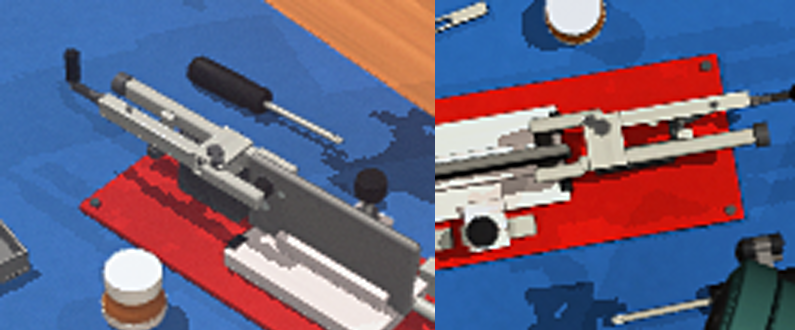

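Both views show the handles parallel: locked. The lever sleeve stands at scene crop (72,65) and at the right edge of the top crop. Now I wait more than two seconds, hands off, and measure the lever.

```bash
python3 -m jog '[0,0,0,0,0,0,0,0,0,0.5,0,0,0,0,1,0,0,0,0,1,0,0,0,0,1,0,0,0,0,1,0,0,0,0,1,0,0,0,0,1]' | head -1;  python3 -m jog '[0,0,0,0,1,0,0,0,0,1,0,0,0,0,1,0,0,0,0,1,0,0,0,0,1,0,0,0,0,1,0,0,0,0,1,0,0,0,0,1]' | head -1; python3 - <<'E'
from h import *
t=cv2.imread("pics/t4.png");g=t.max(2)
sub=g[205:240,368:395];ys,xs=np.where(sub<45);print(len(xs));c=(368+np.median(xs),205+np.median(ys));print(c,sorted(set(xs+368)))
p=ray("top",c,108);print(p,f(p)); q=tri((255+72/3,190+65/3),c);print(q,f(q[0]))
# knob: blob centre now vs. first pictures
for n in("pics/top0.png","pics/t4.png"):
    k=cv2.imread(n).max(2)[255:285,250:290];y,x=np.where(k<45);u=(250+x.mean(),255+y.mean());print(n,len(x),f(ray("top",u,80)))
plan(-20,-148,110,np.pi/2)
E
```

```text
clock: 11.78
clock: 12.78
32
(np.float64(380.0), np.float64(221.0)) [np.int64(368), np.int64(369), np.int64(372), np.int64(373), np.int64(377), np.int64(378), np.int64(379), np.int64(380), np.int64(381), np.int64(382), np.int64(383)]
[ 609.73235738 -124.75578585  108.        ] [   8.32280629 -144.88729431]
(array([ 611.78130154, -126.81686363,   99.65373848]), [1.7, 1.7]) [   9.99826914 -147.26196018]
pics/top0.png 87 [-54.91897397 127.22394502]
pics/t4.png 77 [-54.08284761 103.44001514]
shift [-61.6 131.5  66.3] turn 0.004 q6 -0.51 now f [-151.7  -86.8] 176.3 gap -0.1 F [ 0.2 -0.7  0. ] t 12.78
```

```bash
python3 -m jog '[-30,60,0,0.004,1,-61,115,0,0.004,1,-61,129,0,0.004,1,-61,129,30,0.004,1,-61,129,60,0.004,1,-61,129,86,0.004,1,-61,129,87,0.004,1,-61,129,87,0.004,1]'; python3 - <<'E'
from h import *
plan(-10,-147,89,np.pi/2)
E
```

```text
clock: 13.78
eef_pos: [580.3, -132.6, 90.2]
tool_rot: [0.001, 0.645, 0.764, 0.0]
wrist_force: [-0.1, -1.0, 0.6]
finger_gap: -0.2
grasp_force: 0.0
shift [ 0.7 12.   1.3] turn -0.0 q6 -0.49 now f [ -22.  -147.7] 90.2 gap -0.2 F [-0.1 -1.   0.6] t 13.78
```

Now push the sleeve to fixture +x in steps.

```bash
for i in 1; do python3 -m jog '[0,5,0,0,1,0,10,0,0,1,0,15,0,0,1,0,20,0,0,1,0,24,0,0,1,0,24,0,0,1]'; done; python3 - <<'E'
from h import *
plan(20,-147,89,np.pi/2)
E
```

```text
clock: 14.52
eef_pos: [603.5, -128.4, 89.3]
tool_rot: [-0.0, 0.645, 0.764, -0.0]
wrist_force: [-2.6, -0.3, 1.9]
finger_gap: 0.0
grasp_force: 1.1
shift [ 0.5 18.4  0.3] turn -0.0 q6 -0.47 now f [   1.6 -147.5] 89.3 gap 0.0 F [-2.6 -0.3  1.9] t 14.53
```

```bash
python3 -m jog '[0,4,0,0,1,0,8,0,0,1,0,12,0,0,1,0,12,0,0,1]'; python3 -m jog '[0,3,0,0,1,0,6,0,0,1,0,9,0,0,1,0,9,0,0,1]';  python3 - <<'E'
from h import *
plan(20,-147,89,np.pi/2)
E
```

```text
clock: 15.02
eef_pos: [615.8, -126.2, 89.1]
tool_rot: [0.0, 0.645, 0.764, 0.0]
wrist_force: [-0.6, 0.8, -0.4]
finger_gap: -0.1
grasp_force: 0.0
clock: 15.52
eef_pos: [624.3, -124.8, 89.2]
tool_rot: [0.0, 0.645, 0.764, -0.0]
wrist_force: [0.7, 0.4, 1.1]
finger_gap: -0.2
grasp_force: 0.0
shift [ 0.4 -2.7  0.2] turn -0.0 q6 -0.45 now f [  22.7 -147.4] 89.2 gap -0.2 F [0.7 0.4 1.1] t 15.53
```

Force vanished: probably popped. Back off, up, and look.

```bash
python3 -m jog '[0,-15,0,0,1,0,-40,0,0,1,0,-40,-50,0,1,0,-80,-90,0,0.5,0,-140,-90,0,0,0,-190,-90,0,0,0,-190,-90,0,0,0,-190,-90,0,0]'; python3 - <<'E'
from h import *
t=optics.snapshot("top");s=optics.snapshot("scene");cv2.imwrite("pics/t5.png",t)
a=cv2.resize(s[180:320,255:400],None,fx=2.75,fy=2.75,interpolation=cv2.INTER_CUBIC);b=cv2.resize(t[170:310,230:375],None,fx=2.75,fy=2.75,interpolation=cv2.INTER_CUBIC)
c=np.hstack([a,b]);cv2.imwrite("pics/c5.png",c)
d=cv2.absdiff(t,cv2.imread("pics/top0.png")).max(2)
E
```

```text
clock: 16.52
eef_pos: [437.4, -156.7, 179.8]
tool_rot: [0.001, 0.646, 0.764, 0.0]
wrist_force: [-0.0, -0.4, 0.7]
finger_gap: 42.8
grasp_force: 0.0
```

View pics/c5.png

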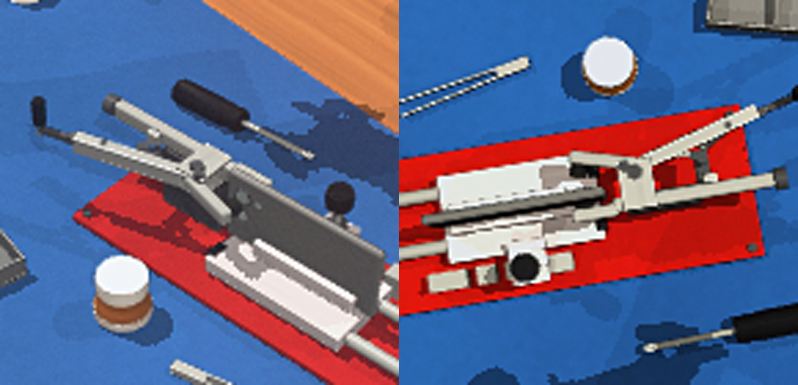

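The pliers are open again and the lever is back in line. One last check is whether the knob is really seated.

```bash
python3 - <<'E'
from h import *
def blob(im,n,p):
    u=proj(n,p).astype(int);k=im[u[1]-14:u[1]+14,u[0]-14:u[0]+14].max(2)
    _,l,st,ce=cv2.connectedComponentsWithStats((k<55).astype(np.uint8));i=1+st[1:,4].argmax();return ce[i]+u-14,st[i,4]
s=optics.snapshot("scene")
for S,T,y in((cv2.imread("pics/scene0.png"),cv2.imread("pics/top0.png"),126.5),(s,cv2.imread("pics/t5.png"),101.5)):
    p=np.r_[w(-54.4,y),74];a,b=blob(S,"scene",p),blob(T,"top",p);q=tri(a[0],b[0]);print(a,b,f(q[0]),q[0][2],q[1])
E
```

```text
(array([387.42708333, 256.91666667]), np.int32(96)) (array([264.04819277, 268.69879518]), np.int32(83)) [-53.20065965 126.19237479] 77.45735971863817 [1.2, 1.2]
(array([378.05494505, 251.67032967]), np.int32(91)) (array([275.27631579, 266.94736842]), np.int32(76)) [-53.37408124 100.61439919] 77.42906867127904 [1.2, 1.2]
```

The knob has the same height as at the start (77.4 mm) and has travelled 25.6 mm, so it is seated in the next notch.

```bash
python3 -c "
from station import env
print(env.close_job())"
```

```text
the job is handed in; nothing more can be done
None
```

The job is done and handed in: I moved the carriage one notch with the knob seated, locked the pliers, left them alone for over two seconds, then released them so they sprang open with the lever free. I didn't measure the bezel depth itself, and I only looked over the bystanders in the final picture rather than checking their positions.

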